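# Pull the red carrier from the clamped stack for inspection

## Task

Clear the finished steel parts off the lit inspection stage and stand them upright in the green tray. Take the red carrier plate out of the stack in the clamp frame and lay it flat in the middle of the stage: lift the two grey plates above it off first, and restack them squarely on the grey plate that stays. Only after that, put the ratchet wrench over the brass nut and swing it back and forth (it drives clockwise and slips on the way back) until the orange jaw is home against the stack, never turning the nut with the fingers; finally lay the wrench flat along its black mat again, and leave the other things on the table where they are.

Things in the scene. Friction and masses are not known exactly. Their poses are not given: they have to be found in the camera images.
- clamp: Clamp frame, fixed: dark steel bed 92 x 290 mm, 12 mm thick, with blue end stop, orange jaw and blue drive housing. Origin: on the table under the middle of the stack's place; y is the long axis, z up. Plates lie on the bed with their long axis along y, long sides free. Stop: face at y = +76 mm, 70 mm wide, 85 mm high. Housing: 80 x 76 mm, top 40 mm high, centred at y = -150 mm.
- jaw (a joint): Travel in m of the orange jaw towards the stack (+y of the clamp), driven by the nut, 3.5 mm per rad; it cannot be pushed by hand. At 0 its face is at y = -95.5 mm in the clamp frame; 0.020 is home (stop and jaw 151.5 mm apart, plates are 150 mm long), 0.017 or more counts as home. Starts at 0 to 0.004. Jaw 56 mm wide, 14 mm thick, its top 83 mm high.
- nut (a joint): Angle of the brass nut in rad, grows as it turns clockwise seen from above; starts between 0 and 1.1, hard stop at 5.8 (jaw home at 4.86 to 5.7). Stiff: 0.15 N m of friction, so it stays where it is left.
- nut_top (a point): Centre of the brass nut's flat top, on its upright axis, 70 mm above the table (x = 0, y = -150 mm in the clamp frame). The nut has 14 saw teeth, 47 mm across the tips, 46 to 54 mm above the table; its cone-shaped top, 18 mm across at the upper end, leads the wrench ring on. Below the teeth a round collar, 49 mm across, sits on the housing's top.
- wrench: Ratchet ring wrench, flat, 16 mm thick, about 0.32 kg. Origin: on the underside at the ring's centre; handle along +x. Ring 53 mm inside, 69 mm outside; steel neck 20 mm wide to x = 70 mm, then yellow handle 22 mm wide to x = 195 mm. A light spring pawl in the ring catches the nut's teeth (0.45 rad apart): clockwise seen from above it drives the nut, turned back it clicks over freely.
- wrench_grip (a point): Middle of the wrench's handle at mid thickness, 100 mm from the ring's centre, where it about balances: grip here across the handle. Fitted, the ring lies flat on the housing's top round nut and collar (2 mm play), underside 40 mm above the table; it goes on at any angle and lifts straight off. The pawl catches while the underside is 40 to 43 mm above the table.
- rest: Black rubber mat of the wrench, fixed, 250 x 95 mm, 4 mm thick, long axis x. Origin: on the table under its centre. At the start the wrench lies on it along x with its grip point within about 20 mm of the mat's centre and the ring towards -x of the mat.
- plate_red: Red carrier plate, the one to inspect: 60 (x) x 150 (y) x 20 mm (z), 0.25 kg, flat above and below, three dark round pads on top flush with it. Origin: centre of its underside. At the start second from below in the stack.
- plate_base: Grey carrier plate, same size, lowest in the stack; it stays in the clamp frame. Origin: centre of its underside.
- plate_low: Grey carrier plate, same size, lies on the red one at the start. Origin: centre of its underside.
- plate_top: Grey carrier plate, same size, top of the stack at the start, on plate_low; the two can be carried together when plate_low is gripped across its 60 mm width. They may go back in either order. Origin: centre of its underside.
- stage: Inspection stage, fixed: black slab 200 (x) x 150 (y) mm, flat top 22 mm above the table, with a pale lit window. Origin: on the table under its centre.
- tray: Green tray for finished parts, fixed: 200 (x) x 150 (y) mm outside, walls 4 mm thick and 24 mm high, floor 4 mm thick. Origin: on the table under its centre.
- pad: Cork pad, fixed, 100 (x) x 190 (y) mm, 4 mm thick, empty: a place to set plates down for a while. Origin: on the table under its centre.
- part1: Finished steel bearing block (one to three of these are present, the others absent): foot 32 (x) x 80 (y) mm and 14 mm high, upper part 32 (x) x 38 (y) mm up to 44 mm, with a dark round bore along x; 0.22 kg. Grip the upper part across x. Origin: centre of its underside. Starts standing on the stage.
- part2: Finished steel bearing block (one to three of these are present, the others absent): foot 32 (x) x 80 (y) mm and 14 mm high, upper part 32 (x) x 38 (y) mm up to 44 mm, with a dark round bore along x; 0.22 kg. Grip the upper part across x. Origin: centre of its underside. Starts standing on the stage.
- part3: Finished steel bearing block (one to three of these are present, the others absent): foot 32 (x) x 80 (y) mm and 14 mm high, upper part 32 (x) x 38 (y) mm up to 44 mm, with a dark round bore along x; 0.22 kg. Grip the upper part across x. Origin: centre of its underside. Starts standing on the stage.
- cleaner: Blue bottle, 60 mm across, 165 mm high; a bystander. Origin: centre of its underside.
- gauge_case: Wooden case 90 x 140 x 32 mm; a bystander. Origin: centre of its underside.
- ring_gauge: Steel ring 76 mm across, 22 mm high; a bystander. Origin: centre of its underside.
- caliper_case: Black flat case 85 x 160 x 24 mm; a bystander. Origin: centre of its underside.
- mug: White mug 76 mm across, 85 mm high; a bystander. Origin: centre of its underside.
- v_block: Dark steel V-block 50 x 62 x 42 mm; a bystander. Origin: centre of its underside.

How it is judged (in metres and radians):
On the way, in this order (a step that is already met when the one before it is completed fails the run):
1. the two upper grey plates are lifted clear of the red plate, which is still in the clamp frame (horizontal distance between each of plate_low, plate_top and plate_red above 0.065 m and horizontal distance between plate_red and clamp below 0.03 m and value of joint jaw below 0.008 m), for 0.2 s.
2. the red plate lies on the stage and the grey plates are restacked, with the jaw still open (horizontal distance between plate_red and stage below 0.035 m and z of plate_red in the frame of stage between 0.017 and 0.028 m and angle between each of plate_red, plate_base's own z axis and vertical below 0.08 rad and linear speed of each of plate_red, plate_base below 0.03 m/s and z of plate_base in the frame of clamp between 0.007 and 0.017 m and x of plate_base in the frame of clamp between -0.012 and 0.012 m and y of plate_base in the frame of clamp between -0.022 and 0.006 m and angle between the y axis of plate_base and the y axis of clamp, either way round below 0.15 rad and ((z of plate_low in the frame of clamp between 0.027 and 0.037 m and x of plate_low in the frame of clamp between -0.012 and 0.012 m and y of plate_low in the frame of clamp between -0.022 and 0.006 m and angle between each of plate_low, plate_top's own z axis and vertical below 0.08 rad and angle between the y axis of each of plate_low, plate_top and the y axis of clamp, either way round below 0.15 rad and linear speed of each of plate_low, plate_top below 0.03 m/s and z of plate_top in the frame of clamp between 0.047 and 0.057 m and x of plate_top in the frame of clamp between -0.012 and 0.012 m and y of plate_top in the frame of clamp between -0.022 and 0.006 m) or (z of plate_top in the frame of clamp between 0.027 and 0.037 m and x of plate_top in the frame of clamp between -0.012 and 0.012 m and y of plate_top in the frame of clamp between -0.022 and 0.006 m and angle between each of plate_top, plate_low's own z axis and vertical below 0.08 rad and angle between the y axis of each of plate_top, plate_low and the y axis of clamp, either way round below 0.15 rad and linear speed of each of plate_top, plate_low below 0.03 m/s and z of plate_low in the frame of clamp between 0.047 and 0.057 m and x of plate_low in the frame of clamp between -0.012 and 0.012 m and y of plate_low in the frame of clamp between -0.022 and 0.006 m)) and value of joint jaw below 0.008 m), for 0.2 s.
3. the jaw is home, driven with the wrench on the nut (value of joint jaw above 0.017 m and horizontal distance between wrench and nut_top below 0.012 m and z of plate_base in the frame of clamp between 0.007 and 0.017 m and x of plate_base in the frame of clamp between -0.012 and 0.012 m and y of plate_base in the frame of clamp between -0.022 and 0.006 m and angle between plate_base's own z axis and vertical below 0.08 rad and angle between the y axis of plate_base and the y axis of clamp, either way round below 0.15 rad and linear speed of plate_base below 0.03 m/s and ((z of plate_low in the frame of clamp between 0.027 and 0.037 m and x of plate_low in the frame of clamp between -0.012 and 0.012 m and y of plate_low in the frame of clamp between -0.022 and 0.006 m and angle between each of plate_low, plate_top's own z axis and vertical below 0.08 rad and angle between the y axis of each of plate_low, plate_top and the y axis of clamp, either way round below 0.15 rad and linear speed of each of plate_low, plate_top below 0.03 m/s and z of plate_top in the frame of clamp between 0.047 and 0.057 m and x of plate_top in the frame of clamp between -0.012 and 0.012 m and y of plate_top in the frame of clamp between -0.022 and 0.006 m) or (z of plate_top in the frame of clamp between 0.027 and 0.037 m and x of plate_top in the frame of clamp between -0.012 and 0.012 m and y of plate_top in the frame of clamp between -0.022 and 0.006 m and angle between each of plate_top, plate_low's own z axis and vertical below 0.08 rad and angle between the y axis of each of plate_top, plate_low and the y axis of clamp, either way round below 0.15 rad and linear speed of each of plate_top, plate_low below 0.03 m/s and z of plate_low in the frame of clamp between 0.047 and 0.057 m and x of plate_low in the frame of clamp between -0.012 and 0.012 m and y of plate_low in the frame of clamp between -0.022 and 0.006 m))), for 0.2 s.
At the end, for the whole second after the job is handed in: Parts upright in the tray; red plate flat on the stage, 35 mm from its centre at most; grey plates flat on plate_base, any order, 12 mm sideways and 0.15 rad at most, 6 mm past the origin to the stop or 22 mm to the jaw; jaw at 0.017 m or more; wrench flat on its mat, 0.4 rad along; all at rest (x of part1 in the frame of tray between -0.096 and 0.096 m and y of part1 in the frame of tray between -0.071 and 0.071 m and z of part1 in the frame of tray between -0.002 and 0.012 m and angle between each of part1, part2, part3's own z axis and vertical below 0.2 rad and linear speed of each of part1, part2, part3, plate_red, plate_base, wrench below 0.03 m/s and x of part2 in the frame of tray between -0.096 and 0.096 m and y of part2 in the frame of tray between -0.071 and 0.071 m and z of part2 in the frame of tray between -0.002 and 0.012 m and x of part3 in the frame of tray between -0.096 and 0.096 m and y of part3 in the frame of tray between -0.071 and 0.071 m and z of part3 in the frame of tray between -0.002 and 0.012 m and horizontal distance between plate_red and stage below 0.035 m and z of plate_red in the frame of stage between 0.017 and 0.028 m and angle between each of plate_red, plate_base's own z axis and vertical below 0.08 rad and z of plate_base in the frame of clamp between 0.007 and 0.017 m and x of plate_base in the frame of clamp between -0.012 and 0.012 m and y of plate_base in the frame of clamp between -0.022 and 0.006 m and angle between the y axis of plate_base and the y axis of clamp, either way round below 0.15 rad and ((z of plate_low in the frame of clamp between 0.027 and 0.037 m and x of plate_low in the frame of clamp between -0.012 and 0.012 m and y of plate_low in the frame of clamp between -0.022 and 0.006 m and angle between each of plate_low, plate_top's own z axis and vertical below 0.08 rad and angle between the y axis of each of plate_low, plate_top and the y axis of clamp, either way round below 0.15 rad and linear speed of each of plate_low, plate_top below 0.03 m/s and z of plate_top in the frame of clamp between 0.047 and 0.057 m and x of plate_top in the frame of clamp between -0.012 and 0.012 m and y of plate_top in the frame of clamp between -0.022 and 0.006 m) or (z of plate_top in the frame of clamp between 0.027 and 0.037 m and x of plate_top in the frame of clamp between -0.012 and 0.012 m and y of plate_top in the frame of clamp between -0.022 and 0.006 m and angle between each of plate_top, plate_low's own z axis and vertical below 0.08 rad and angle between the y axis of each of plate_top, plate_low and the y axis of clamp, either way round below 0.15 rad and linear speed of each of plate_top, plate_low below 0.03 m/s and z of plate_low in the frame of clamp between 0.047 and 0.057 m and x of plate_low in the frame of clamp between -0.012 and 0.012 m and y of plate_low in the frame of clamp between -0.022 and 0.006 m)) and value of joint jaw above 0.017 m and z of wrench in the frame of rest between 0.001 and 0.01 m and y of wrench in the frame of rest between -0.06 and 0.06 m and x of wrench in the frame of rest between -0.15 and 0.15 m and angle between wrench's own z axis and vertical below 0.06 rad and angle between the x axis of wrench and the x axis of rest, either way round below 0.4 rad); the robot touches nothing.
It fails at once if a bystander (bottle, wooden case, steel ring, black case, mug or V-block) is moved more than 30 mm (distance of any of cleaner, gauge_case, ring_gauge, caliper_case, mug, v_block from where it was at the start of the episode above 0.03 m).
It fails at once if the nut is turned or pushed with the fingers instead of the wrench (contact force between the fingers and nut above 3 N).
Of part1, part2, part3 only 1 to 3 are there at a start; the rules pass over those that are not, and their reading is None.
At some moment in a run one of part1, part2, part3 may be knocked a few centimetres aside while the robot is not near it.
It also fails if it takes over 208 s, if anything falls off the work surface, if the arm or the gripper's body presses on something with over 40 N, if the wrist force passes 120 N, or if a joint passes its speed limit or range.

## Robot

A 6-joint arm with a two-finger parallel gripper is mounted at the origin on the work surface. World frame = base frame: x ahead of the robot, y to its left, z up, the work surface at z = 0. Lengths are in m, angles in degrees, forces in N, time in s.
With the tool pointing down it reaches from about 0.4 to 0.825 m from the base axis. Payload 7 kg.
Tool frame: the origin (TCP) lies midway between the tips of the shut fingers; the grasp point (between the pads) lies 19 mm behind it; z points along the fingers, y is the line along which they close (so a half turn about z gives the same grasp; the last joint's range is limited). The gripper opens to 88 mm and grips with 3 to 60 N. Pads are 19 mm wide; open, the fingers measure 130 mm over their backs; the gripper's body (78 mm by 193 mm) begins 47 mm behind the grasp point.
Start: joints at [86.179, 20.546, 0.682, 0, -70.136, -16.507], TCP at [0.235, 0.633, 0.227] pointing down, gripper open.
Joint ranges: [-176.03, 176.03], [-82.01, 121.73], [-58.28, 71.71], [-173.87, 95.51], [-174.79, -0.11], [-173.66, 173.66]. Speed limits (degrees/s): [136.94, 136.94, 172.46, 180, 180, 180].

## Interface

Orientations are given as a 3x3 rotation matrix whose columns are the frame's x, y, z axes.
In Python, from rig import robot gives the robot as it stands. Calls block until the motion is done:
- robot.goto(position, orientation): joint-space move of the TCP to a pose.
- robot.servo_line(position, ori=None, speed=0.15): straight line of the TCP; ori=None keeps the orientation; speed is the mean speed in m/s.
- robot.movej(angles): joint-space move.
- robot.move_gripper(opening): opening from 0.0 (shut) to 1.0 (fully open); the grip force is fixed at half the most; returns when the fingers have stopped.
- robot.dwell(seconds).
- robot.ik(position, orientation): joint angles nearest the present ones, or None.
- robot.grab_frame(name): name is "scene" or "top" or "wrist"; returns (picture, depth): 384x512x3 uint8, red, green, blue; 384x512 float32, m along the optical axis (not along the pixel's ray), 0 where there is no reading.
- robot.camera_info(name): a dict with "vfov" (degrees; the focal length in pixels is half the picture's height over the tangent of half this angle, whatever the lens; pixels are square), "cx", "cy" (the principal point, pixels), "k1" (the pictures are not rectified: a ray, as slopes to the right and down, at radius r is drawn at 1 + k1 r^2 times it, then the intrinsics apply), "view" (4x4, takes a point from world to camera coordinates); the wrist camera has in their place "T_tool_cam" (4x4, takes a point from camera to tool coordinates, whose origin is the TCP and whose axes are the flange's). Camera axes: x right, y down, z forward; pixel columns grow to the right and rows downward; lengths in m; the calibration is good to about 2 mm. A picture is of the moment at which its call begins: read the wrist's pose just before it. camera_info takes no time and is no camera call.
A pose or a line that the arm cannot do raises robot.Unreachable and nothing moves.
- robot.job_done(): hands the job in; it is judged then, once.
Readings, each from a call of its own:
- robot.read_t(): time.
- robot.read_qpos(): joint angles.
- robot.read_qvel(): joint speeds.
- robot.read_effort(): joint torques, N m.
- robot.read_position(): TCP position.
- robot.read_tcp_rot(): TCP orientation.
- robot.read_force(): force on the tool from outside, world axes, zero at the start.
- robot.read_ft_torque(): the same for the moment, N m.
- robot.read_grip_width(): opening from 0.0 (shut) to 1.0 (fully open).
- robot.read_finger_force(): force on a finger pad.
Only numpy, scipy, OpenCV 4.12 (cv2) and the standard library are available. Lean on these libraries where they do the work, as an engineer would, in place of code of your own. Each camera call takes 0.05 s, during which the arm holds its last target. There are 200 camera calls.

## Working session

There is one attempt and no reset: what is moved stays moved. The work goes in short steps, each a Python script; the robot and the scene stay as the last script left them, time stands still between calls to the robot, and variables do not carry over. Pictures are saved under pics/ and viewed, at most 14 in all, crops included, and the job is handed in when it is done.

```bash
ls; mkdir -p pics
cat > h.py <<'E'
import numpy as np, cv2
from rig import robot
def intr(ci): 
    f=192/np.tan(np.radians(ci['vfov'])/2); return f
def cam(name):
    ci=robot.camera_info(name)
    if name=='wrist':
        T=np.eye(4);T[:3,:3]=robot.read_tcp_rot();T[:3,3]=robot.read_position()
        T=T@np.array(ci['T_tool_cam'])
    else: T=np.linalg.inv(np.array(ci['view']))
    im,d=robot.grab_frame(name)
    return dict(im=im,d=d,T=T,f=intr(ci),cx=ci['cx'],cy=ci['cy'],k1=ci['k1'])
def slopes(c,uv):
    uv=np.asarray(uv,float).reshape(-1,2)
    p=(uv-[c['cx'],c['cy']])/c['f']; q=p.copy()
    for _ in range(15): q=p/(1+c['k1']*(q**2).sum(1,keepdims=True))
    return q
def onplane(c,uv,z):
    q=slopes(c,uv); r=np.c_[q,np.ones(len(q))]@c['T'][:3,:3].T; o=c['T'][:3,3]
    return o+r*((z-o[2])/r[:,2])[:,None]
def cloud(c):
    v,u=np.mgrid[:384,:512]; q=slopes(c,np.c_[u.ravel(),v.ravel()])
    P=np.c_[q,np.ones(len(q))]*c['d'].reshape(-1,1)
    return (P@c['T'][:3,:3].T+c['T'][:3,3]).reshape(384,512,3)
def save(c,n,s=1.5):
    cv2.imwrite('pics/'+n+'.png',cv2.resize(c['im'][...,::-1],None,fx=s,fy=s))
def R(yaw): # tool down; tool y axis (closing) at yaw deg in world
    a=np.radians(yaw);y=np.array([np.cos(a),np.sin(a),0]);z=np.array([0,0,-1.]);x=np.cross(y,z)
    return np.c_[x,y,z]
E
python3 - <<'E'
from h import *
import pickle
for n in('top','scene'):
    c=cam(n);save(c,n+'0');pickle.dump(c,open(n+'0.pkl','wb'));print(n,c['T'].round(3).tolist(),c['f'],c['k1'])
print(robot.read_tcp_rot().round(3).tolist(), robot.camera_info('wrist'))
E
```

```text
pics
top [[-0.011, -0.999, 0.051, 0.509], [-1.0, 0.011, 0.003, -0.024], [-0.003, -0.051, -0.999, 1.241], [0.0, 0.0, 0.0, 1.0]] 385.64494449461364 -0.08095360604656666
scene [[0.116, 0.563, -0.819, 1.614], [0.993, -0.064, 0.097, -0.12], [0.002, -0.824, -0.566, 0.805], [0.0, 0.0, 0.0, 1.0]] 455.300411107766 -0.1408476405664848
[[0.938, -0.348, -0.0], [-0.348, -0.938, -0.001], [0.0, 0.001, -1.0]] {'vfov': 64.10267250729281, 'cx': 254.00614802095527, 'cy': 188.15828314175837, 'k1': -0.021910375153950633, 'T_tool_cam': array([[ 2.48468965e-04, -9.63569373e-01, -2.67458412e-01,
         7.17042075e-02],
       [ 9.99999931e-01,  1.65948716e-04,  3.31138762e-04,
         1.28482088e-03],
       [-2.74690790e-04, -2.67458476e-01,  9.63569348e-01,
        -1.58439056e-01],
       [ 0.00000000e+00,  0.00000000e+00,  0.00000000e+00,
         1.00000000e+00]])}
```

View pics/top0.png

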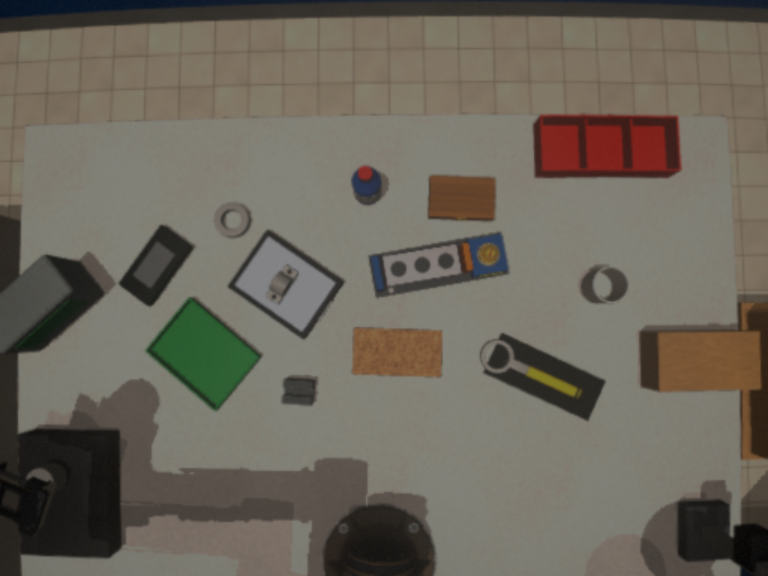

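View pics/scene0.png

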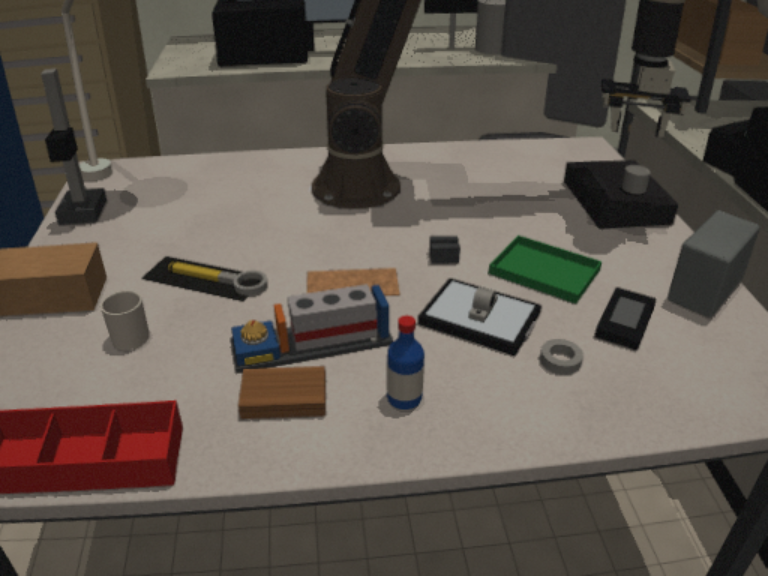

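The top view shows one part on the stage at (283,283), tray (205,353), pad (397,352), clamp from stop (378,274) to nut (488,253), and the wrench ring at (497,356) with its handle end at (578,392). The scene view agrees: the red plate is second from below and the mug and wooden case are near the housing.

Run:
```python
from h import *
import pickle
c=pickle.load(open('top0.pkl','rb'));P=cloud(c);hsv=cv2.cvtColor(c['im'],cv2.COLOR_RGB2HSV)
H,S,V=[hsv[...,i].astype(int) for i in range(3)]
def box(m,x0,y0,x1,y1,z,name):
    k=np.zeros_like(m);k[int(y0/1.5):int(y1/1.5),int(x0/1.5):int(x1/1.5)]=1;m=(m&(k>0)).astype(np.uint8)
    cs,_=cv2.findContours(m,cv2.RETR_EXTERNAL,cv2.CHAIN_APPROX_NONE);q=max(cs,key=cv2.contourArea)
    w=onplane(c,q.reshape(-1,2),z)[:,:2]*1000
    r=cv2.minAreaRect(w.astype(np.float32));mm=cv2.boxPoints(r);pz=np.median(P[m>0][:,2])
    a=mm[1]-mm[0];b=mm[2]-mm[1];l=a if np.hypot(*a)>np.hypot(*b) else b
    print(name,np.round(r[0],1),'size',np.round(r[1],1),'long dir',round(np.degrees(np.arctan2(l[1],l[0]))%180,1),'z',round(pz*1000))
    return w
g=(H>45)&(H<85)&(S>120); box(g,130,280,280,420,.024,'tray')
box((H>5)&(H<22)&(S>90),340,310,450,385,.004,'pad')
tbl=c['im'].astype(int).sum(2)
dark=(V<75);print(V[220,300],V[180,160])
box(dark,220,220,350,345,.022,'stage')
box(dark,470,325,615,425,.004,'rest')
box((H>20)&(H<35)&(S>120),500,350,600,410,.020,'handle')
box((H>100)&(H<125)&(S>100),465,225,515,285,.040,'housing')
box((H>100)&(H<125)&(S>100),365,245,388,305,.085,'stop')
box((H>5)&(H<20)&(S>150),455,225,478,285,.083,'jaw')
box((H>15)&(H<30)&(S>90),470,235,503,270,.060,'nut')
# top plate by height
box((abs(P[...,2]-.092)<.008),370,230,480,300,.092,'stack')
box((P[...,2]>.05)&(P[...,2]<.085),255,250,310,310,.066,'parttop')
box((P[...,2]>.012)&(P[...,2]<.03),480,335,516,377,.020,'ring')
for n,(u,v) in dict(mug=(603,283),wood=(462,197),bottle=(367,185),vb=(300,390)).items(): print(n,P[int(v/1.5),int(u/1.5)].round(3))
```

```text
tray [447.6 363.4] size [189.  137.1] long dir 49.9 z 3
pad [444.6 -44.5] size [188.9  98.6] long dir 87.5 z 3
131 44
stage [591.5 189.4] size [200.7 149.2] long dir 55.0 z 21
rest [ 388.1 -360.3] size [247.8  93.8] long dir 64.7 z 3
handle [ 377.  -375.3] size [121.7  24.4] long dir 64.5 z 19
housing [ 646.4 -235.2] size [75.2 69.1] long dir 9.3 z 40
stop [607.9  -4.8] size [65.5 13.1] long dir 9.4 z 84
jaw [ 639.2 -186.5] size [53.5 12.8] long dir 11.4 z 82
nut [ 646.4 -233.7] size [39.1 40.4] long dir 160.5 z 63
stack [622.3 -94.7] size [ 60.3 149.7] long dir 98.9 z 91
parttop [590.2 195.2] size [34.5 40.4] long dir 148.7 z 62
ring [ 433.1 -256.2] size [73.1 66.3] long dir 89.2 z 19
mug [ 0.589 -0.493  0.006]
wood [ 0.771 -0.186  0.035]
bottle [0.777 0.014 0.124]
vb [0.367 0.16  0.021]
```

```bash
cat >> h.py <<'E'
def rect_by_height(c,z,tol,ctr,rad,P=None):
    P=cloud(c) if P is None else P
    m=((abs(P[...,2]-z)<tol)&(np.hypot(P[...,0]-ctr[0],P[...,1]-ctr[1])<rad)&(c['d']>0)).astype(np.uint8)
    cs,_=cv2.findContours(m,cv2.RETR_EXTERNAL,cv2.CHAIN_APPROX_NONE);q=max(cs,key=cv2.contourArea)
    w=onplane(c,q.reshape(-1,2),z)[:,:2]*1000
    r=cv2.minAreaRect(w.astype(np.float32));b=cv2.boxPoints(r)
    e,f=b[1]-b[0],b[2]-b[1];l=e if np.hypot(*e)>np.hypot(*f) else f
    return np.array(r[0]),sorted(r[1]),np.degrees(np.arctan2(l[1],l[0]))%180
def near(yaw): # closing yaw modulo 180 closest to keeping joint 6 near present
    y=robot.read_tcp_rot()[:,1];cur=np.degrees(np.arctan2(y[1],y[0]))
    return cur+((yaw-cur+90)%180-90)
def F(): print('t',round(robot.read_t(),1),'F',np.round(robot.read_force(),1),'grip',round(robot.read_grip_width(),3),'ff',np.round(robot.read_finger_force(),1),'p',np.round(robot.read_position(),4))
E
python3 - <<'E'
from h import *
robot.goto([.570,.190,.26],R(near(58.7)))
c=cam('wrist');save(c,'part')
for z,t in((.066,.004),(.036,.004)):
    print(rect_by_height(c,z,t,(.59,.195),.08))
F();print(robot.read_qpos())
E
```

```text
(array([589.30145264, 195.14743042]), [26.82836151123047, 30.369464874267578], np.float32(58.759384))
(array([613.88769531, 178.85977173]), [19.2845516204834, 30.875431060791016], np.float32(57.616726))
t 2.2 F [ 0.6  1.  -1. ] grip 1.001 ff 0.0 p [0.5698 0.1909 0.2598]
[ 3.71357130e+01  1.25096376e+01 -6.13713062e+00 -2.70052801e-03
 -7.13616853e+01  2.16371230e+01]
```

View pics/part.png

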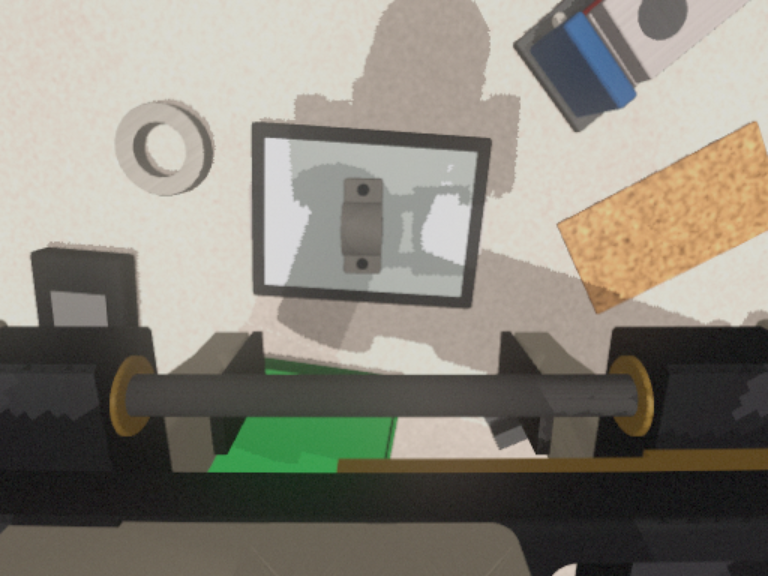

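The wrist view shows the part upright at (362,226), with foot holes at (363,189) and (362,263) and its x axis along the closing direction. I'll check the centre from the holes, then pick and place.

```bash
cat > a1.py <<'E'
from h import *
import sys
y=near(58.7)
robot.goto([.5895,.1950,.10],R(y));robot.servo_line([.5895,.1950,.040],speed=.1)
robot.move_gripper(0.0);F()
robot.servo_line([.5895,.1950,.14],speed=.2);F()
yt=near(49.9)
robot.goto([.4476,.3634,.11],R(yt));robot.servo_line([.4476,.3634,.0235],speed=.12);F()
robot.move_gripper(0.8);robot.servo_line([.4476,.3634,.15],speed=.25);F()
# view stack
ys=near(9.2)
robot.goto([.565,-.10,.30],R(ys))
c=cam('wrist');save(c,'stack');P=cloud(c)
print(rect_by_height(c,.092,.006,(.622,-.095),.12,P));F();print(robot.read_qpos())
E
python3 a1.py
```

```text
t 4.5 F [0.3 0.  0.3] grip 0.364 ff 29.9 p [0.5897 0.1952 0.04  ]
t 5.2 F [-0.3 -0.7 -2.5] grip 0.364 ff 29.9 p [0.5885 0.1946 0.1388]
t 6.9 F [ 0.4 -0.5 -1.6] grip 0.36 ff 29.9 p [0.4481 0.3634 0.0237]
t 8.4 F [ 0.8 -1.   0.4] grip 0.803 ff 0.0 p [0.4474 0.3633 0.1504]
(array([619.85119629, -95.52848053]), [60.338356018066406, 149.5377655029297], np.float32(98.98247))
t 10.3 F [ 0.  -0.4  0.1] grip 0.803 ff 0.0 p [ 0.565  -0.0991  0.2995]
[ 9.57929162e+00  8.80455332e+00 -5.65636471e+00 -1.22017491e-02
 -7.55859078e+01 -2.94481738e-01]
```

View pics/stack.png

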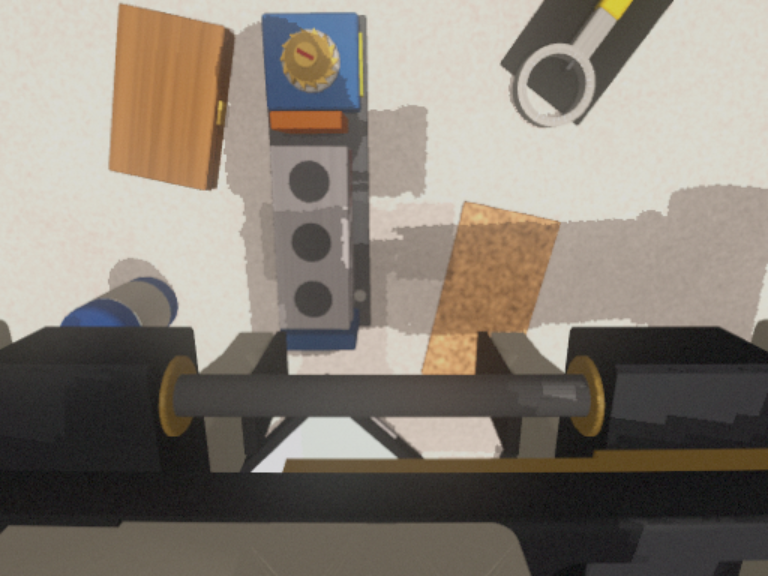

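Stack seen at (311,240) in line with the clamp, pad clear at (490,290), wrench ring at (555,85), all matching the top view. Now moving the two grey plates to the pad.

```bash
cat > a2.py <<'E'
from h import *
robot.move_gripper(1.0)
S=[.621,-.0951]; Pd=[.4446,-.0445]
robot.goto(S+[.13],R(near(9)));robot.servo_line(S+[.0555],speed=.1);F()
robot.move_gripper(0.0);F()
robot.servo_line(S+[.16],speed=.12);F()
c=cam('wrist');save(c,'lift')
robot.goto(Pd+[.10],R(near(-2.5)));robot.servo_line(Pd+[.008],speed=.1);F()
robot.move_gripper(1.0);robot.servo_line(Pd+[.13],speed=.25)
robot.goto([.565,-.10,.28],R(near(9)))
c=cam('wrist');save(c,'red');P=cloud(c)
print(rect_by_height(c,.052,.006,(.621,-.095),.12,P));print(rect_by_height(c,.044,.006,(.445,-.045),.14,P));F()
c=cam('top');P=cloud(c)
print(rect_by_height(c,.052,.006,(.621,-.095),.12,P));print(rect_by_height(c,.044,.008,(.445,-.045),.14,P))
cv2.imwrite('pics/two.png',np.hstack([cv2.imread('pics/lift.png')[::2,::2],cv2.imread('pics/red.png')[::2,::2]]))
E
python3 a2.py
```

```text
t 12.5 F [ 0.9 -0.4  0.4] grip 1.0 ff 0.0 p [ 0.6216 -0.0951  0.0563]
t 13.1 F [0.2 0.1 2.2] grip 0.681 ff 30.0 p [ 0.6212 -0.0951  0.0558]
t 14.1 F [-0.3 -0.6 -4.9] grip 0.682 ff 30.0 p [ 0.6202 -0.0951  0.1589]
t 16.0 F [ 0.3  0.1 -5.2] grip 0.684 ff 30.0 p [ 0.445  -0.0445  0.008 ]
(array([620.98291016, -94.18958282]), [60.28776931762695, 148.71865844726562], np.float32(98.75841))
(array([445.49539185, -52.73016357]), [61.77519989013672, 135.1158447265625], np.float32(87.32592))
t 18.2 F [-0.   0.6  0.4] grip 1.005 ff 0.0 p [ 0.5634 -0.0996  0.2776]Traceback (most recent call last):
  File "a2.py", line 14, in <module>
    print(rect_by_height(c,.052,.006,(.621,-.095),.12,P));print(rect_by_height(c,.044,.008,(.445,-.045),.14,P))
          ~~~~~~~~~~~~~~^^^^^^^^^^^^^^^^^^^^^^^^^^^^^^^^
  File "h.py", line 33, in rect_by_height
    cs,_=cv2.findContours(m,cv2.RETR_EXTERNAL,cv2.CHAIN_APPROX_NONE);q=max(cs,key=cv2.contourArea)
                                                                       ~~~^^^^^^^^^^^^^^^^^^^^^^^^
ValueError: max() iterable argument is empty
```

```bash
cat > a3.py <<'E'
from h import *
S=[.621,-.0945]; G=[.5915,.1894]
robot.goto(S+[.10],R(near(9)));robot.servo_line(S+[.035],speed=.08);F()
robot.move_gripper(0.0);F()
robot.servo_line(S+[.15],speed=.12);F()
robot.goto([.56,.03,.17],R(near(-15)))
robot.goto(G+[.08],R(near(-35)));robot.servo_line(G+[.0258],speed=.08);F()
robot.move_gripper(1.0);robot.servo_line(G+[.14],speed=.25)
robot.goto([.565,-.10,.28],R(near(9)))
c=cam('wrist');save(c,'base');P=cloud(c)
print(rect_by_height(c,.032,.006,(.621,-.095),.12,P));F()
np.save('P.npy',P)
E
python3 a3.py
```

```text
t 20.0 F [0.3 0.8 0.9] grip 0.997 ff 0.0 p [ 0.6214 -0.0945  0.0354]
t 20.6 F [0.  0.1 2.6] grip 0.682 ff 30.0 p [ 0.6213 -0.0944  0.0353]
t 21.7 F [-0.9  1.2 -3.2] grip 0.679 ff 30.0 p [ 0.6203 -0.0945  0.149 ]
t 23.9 F [-0.3  0.3 -2.9] grip 0.683 ff 30.0 p [0.5916 0.1894 0.0257]
(array([620.3916626 , -94.18771362]), [60.38322067260742, 149.67320251464844], np.float32(99.47359))
t 26.5 F [ 1.1  0.4 -0.2] grip 1.0 ff 0.0 p [ 0.5649 -0.0993  0.2788]
```

View pics/base.png

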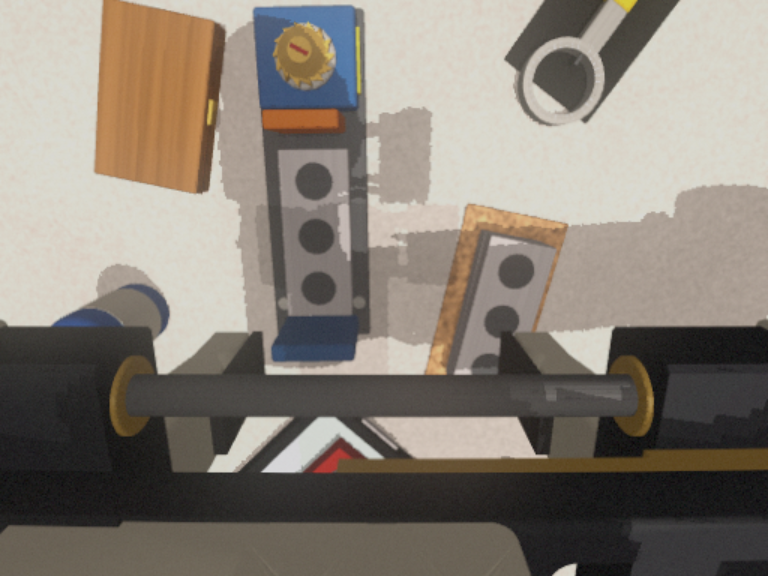

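Base plate sits square at (316,230) and the two greys are still stacked on the pad at (505,300). Restacking now.

```bash
cat > a4.py <<'E'
from h import *
S=[.621,-.0945]; Pd=[.4446,-.0445]
robot.goto(Pd+[.09],R(near(-2.5)));robot.servo_line(Pd+[.008],speed=.1)
robot.move_gripper(0.0);F()
robot.servo_line(Pd+[.14],speed=.15);F()
robot.goto(S+[.12],R(near(9.1)));robot.servo_line(S+[.0366],speed=.08);F()
robot.move_gripper(1.0);robot.servo_line(S+[.16],speed=.2)
robot.goto([.53,-.10,.32],R(near(9)))
c=cam('wrist');save(c,'restack');P=cloud(c)
print(rect_by_height(c,.072,.006,(.621,-.095),.12,P));F()
c=cam('top');save(c,'top4')
E
python3 a4.py
```

```text
t 29.0 F [-0.8  0.5  4.3] grip 0.681 ff 30.0 p [ 0.4448 -0.0444  0.0082]
t 30.0 F [ 0.9 -0.  -4.7] grip 0.682 ff 30.0 p [ 0.4436 -0.0446  0.1389]
t 32.0 F [-0.7  0.3 -4.2] grip 0.683 ff 30.0 p [ 0.6215 -0.0945  0.037 ]
(array([619.29681396, -95.17275238]), [61.06256103515625, 149.86953735351562], np.float32(99.04417))
t 34.3 F [ 0.6 -1.3 -0.5] grip 1.002 ff 0.0 p [ 0.5296 -0.0998  0.3182]
```

View pics/restack.png

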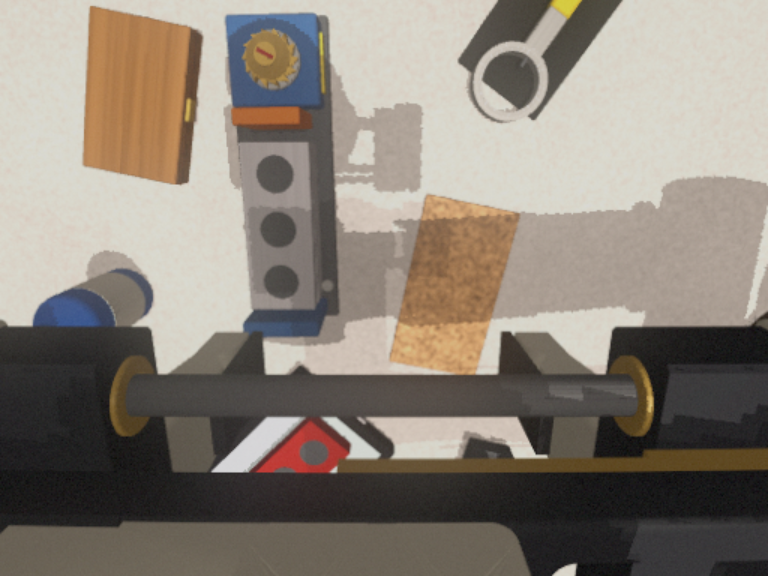

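View pics/top4.png

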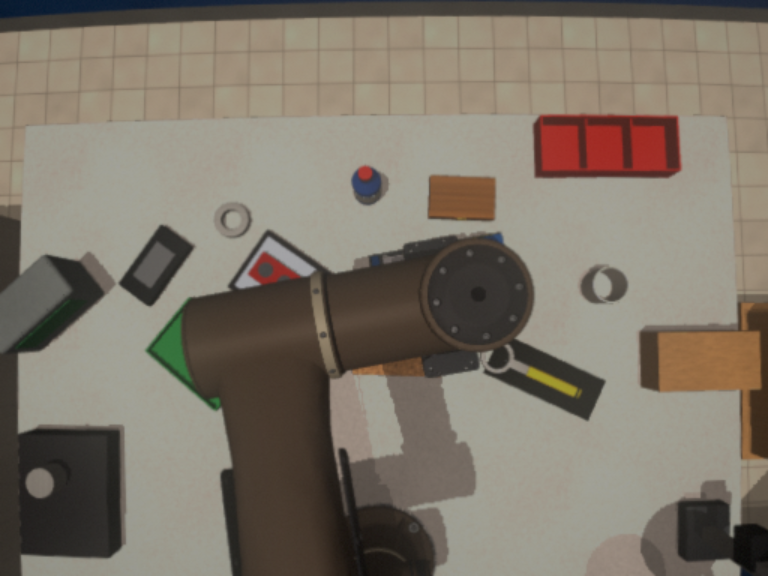

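Stack is square (280,230), pad empty, red on stage. Next: refine nut and wrench from close up, then grip the wrench.

```bash
cat > a5.py <<'E'
from h import *
def masks(c):
    h=cv2.cvtColor(c['im'],cv2.COLOR_RGB2HSV);return [h[...,i].astype(int) for i in range(3)]
def big(m):
    cs,_=cv2.findContours(m.astype(np.uint8),cv2.RETR_EXTERNAL,cv2.CHAIN_APPROX_NONE);return max(cs,key=cv2.contourArea).reshape(-1,2)
robot.goto([.60,-.235,.26],R(near(0)))
robot.goto([.646,-.27,.26],R(near(-9.2+9.2-0))) if 0 else None
# camera looks along tool +x; yaw 0 -> x dir = +y
robot.goto([.646,-.275,.24],R(near(0)))
c=cam('wrist');save(c,'nut');P=cloud(c);H,S,V=masks(c)
near_=np.hypot(P[...,0]-.646,P[...,1]+.235)<.032
q=big((H>12)&(H<32)&(S>80)&near_&(P[...,2]>.04));w=onplane(c,q,.053)[:,:2].astype(np.float32)*1000
print('nut',cv2.minEnclosingCircle(w))
q=big((H>100)&(H<128)&(S>90)&(np.hypot(P[...,0]-.646,P[...,1]+.235)<.06));w=onplane(c,q,.040)[:,:2].astype(np.float32)*1000
print('housing',cv2.minAreaRect(w))
m=(P[...,2]>.066)&near_;print('ntop',P[m].mean(0),m.sum())
g=np.array([.391,-.346]);u=np.array([np.cos(np.radians(64.6)),np.sin(np.radians(64.6))])
p=g-.03*u
robot.goto([*p,.22],R(near(-25.4)))
c=cam('wrist');save(c,'wr');H,S,V=masks(c);P=cloud(c)
q=big((H>20)&(H<35)&(S>120));w=onplane(c,q,.020)[:,:2].astype(np.float32)*1000;print('handle',cv2.minAreaRect(w))
m=((P[...,2]>.013)&(P[...,2]<.03)&(V>60)&(S<60)&(np.hypot(P[...,0]-.433,P[...,1]+.256)<.06))
q=big(m);w=onplane(c,q,.020)[:,:2]*1000
o=w[((w/1000-[.433,-.256])@u)>-.01]; A=np.c_[2*o,np.ones(len(o))];s=np.linalg.lstsq(A,(o**2).sum(1),rcond=None)[0]
print('ring',s[:2],'r',np.sqrt(s[2]+s[0]**2+s[1]**2),len(o));F();print(robot.read_qpos())
E
python3 a5.py
```

```text
nut ((646.4471435546875, -236.90927124023438), 23.379453659057617)
housing ((646.1514892578125, -237.39561462402344), (77.519287109375, 73.5225830078125), 9.64659595489502)
ntop [ 0.64552787 -0.23733369  0.06929278] 373
handle ((377.44976806640625, -372.3503723144531), (111.672119140625, 22.302343368530273), 65.00694274902344)
ring [0. 0.] r 0.0 0
t 36.6 F [ 0.3 -0.5  0.6] grip 1.001 ff 0.0 p [ 0.3795 -0.373   0.2203]
[-2.33738025e+01  7.30097720e+00 -1.78702303e+01  9.20107868e-03
 -6.47767302e+01 -1.93735169e+00]
```

View pics/nut.png

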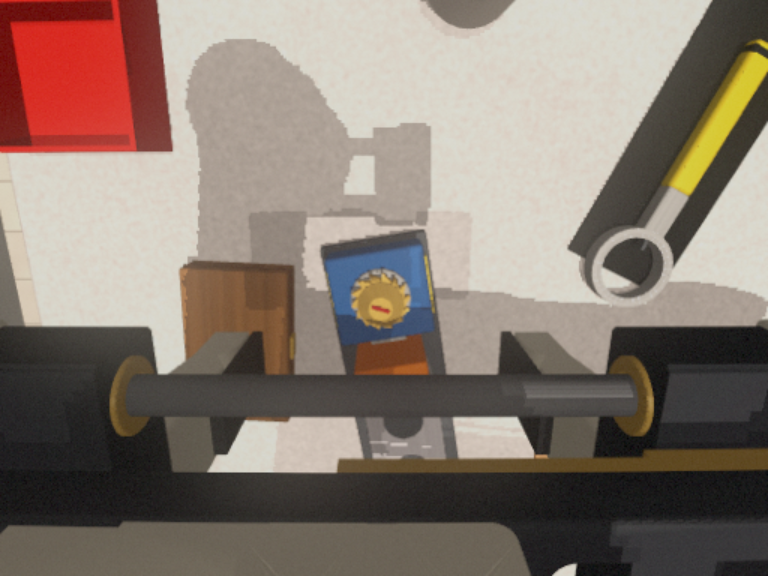

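View pics/wr.png

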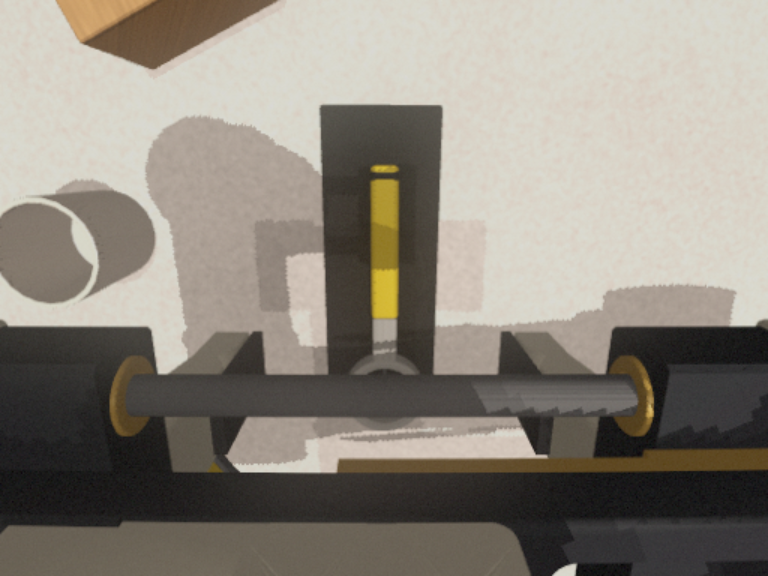

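The nut view shows the nut at (380,298), the ring at (627,264), and the case and mug clear of the swing. The wrench view shows the handle vertical at (385,240) with the ring hidden behind the gripper, so the camera looks along the handle end. I'll measure ring and nut from the same tool orientation so camera bias cancels.

```bash
cat > a6.py <<'E'
from h import *
def big(m):
    cs,_=cv2.findContours(m.astype(np.uint8),cv2.RETR_EXTERNAL,cv2.CHAIN_APPROX_NONE);return max(cs,key=cv2.contourArea).reshape(-1,2)
def circ(o):
    A=np.c_[2*o,np.ones(len(o))];s=np.linalg.lstsq(A,(o**2).sum(1),rcond=None)[0];return s[:2],np.sqrt(s[2]+s[:2]@s[:2])
def hsv(c): return [x.astype(int) for x in cv2.split(cv2.cvtColor(c['im'],cv2.COLOR_RGB2HSV))]
u=np.array([np.cos(np.radians(64.8)),np.sin(np.radians(64.8))])
def ring(z0,ctr):
    c=cam('wrist');P=cloud(c);d=P[...,:2]-ctr
    m=(abs(P[...,2]-z0)<.005)&(np.hypot(d[...,0],d[...,1])<.05);w=onplane(c,big(m),z0)[:,:2]
    o=w[(w-ctr)@u>-.012]
    for _ in range(3):
        s,r=circ(o);e=abs(np.hypot(*(o-s).T)-r);o=o[e<max(.0015,2*np.median(e))]
    print('ring',s*1000,'r',r*1000,len(o));return c,s
if __name__=='__main__':
    yaw=near(-25.2);rg=np.array([.433,-.256])
    robot.goto([*(rg-.02*u),.24],R(yaw)); c,_=ring(.020,rg);save(c,'ring')
    n=np.array([.646,-.237])
    robot.goto([*(n-.035*u),.25],R(yaw))
    c=cam('wrist');P=cloud(c);H,S,V=hsv(c);d=P[...,:2]-n
    q=big((H>12)&(H<32)&(S>80)&(P[...,2]>.04)&(np.hypot(d[...,0],d[...,1])<.032))
    print('nut',cv2.minEnclosingCircle(onplane(c,q,.053)[:,:2].astype(np.float32)*1000));F()
    m=(P[...,2]>.0665)&(np.hypot(d[...,0],d[...,1])<.02);print('ntop',P[m].mean(0),m.sum())
E
python3 a6.py
```

```text
ring [ 432.2632358  -254.70036907] r 33.71916632900042 94
nut ((646.1105346679688, -236.6290740966797), 23.247390747070312)
t 38.0 F [-0.2  0.3  0.6] grip 1.0 ff 0.0 p [ 0.6302 -0.2694  0.2498]
ntop [ 0.64531852 -0.23678035  0.06954569] 326
```

```bash
cat > a7.py <<'E'
from a6 import *
from scipy.spatial.transform import Rotation
yaw=near(-25.0);a=np.radians(65);u=np.array([np.cos(a),np.sin(a)]);v=np.array([-u[1],u[0]])
g=np.array([.3900,-.3453]);D=np.array([.2138,.0180])
robot.goto([*g,.08],R(yaw));robot.move_gripper(.6);robot.servo_line([*g,.0057],speed=.08)
robot.move_gripper(0.);F()
c=cam('wrist');save(c,'grip');H,S,V=hsv(c);p=robot.read_position()[:2]
m=(H>20)&(H<35)&(S>110);w=onplane(c,np.argwhere(m)[:,::-1],.020)[:,:2];r=w-p
s=r@u;l=r@v
bl=[]
for s0 in np.arange(-.09,-.02,.01):
    k=abs(s-s0)<.002
    if k.sum()>10: bl.append((l[k].min()+l[k].max())/2); print(round(s0,3),k.sum(),round(1000*l[k].min(),1),round(1000*l[k].max(),1))
b=np.median(bl) if bl else 0;print('lateral bias mm',b*1000)
robot.servo_line([*g,.10],speed=.1);F()
E
python3 a7.py
```

```text
t 41.7 F [-0.2  0.7  2. ] grip 0.247 ff 30.0 p [ 0.3901 -0.3454  0.0058]
-0.09 241 -12.6 11.7
-0.08 503 -16.9 20.0
-0.07 558 -19.0 18.0
-0.06 605 -24.9 20.7
-0.05 644 -28.3 24.5
-0.04 613 -23.0 25.4
-0.03 571 -31.2 25.2
lateral bias mm -0.5104170510870851
t 42.8 F [ 0.1  0.4 -2.5] grip 0.25 ff 30.0 p [ 0.3895 -0.345   0.0993]
```

View pics/grip.png

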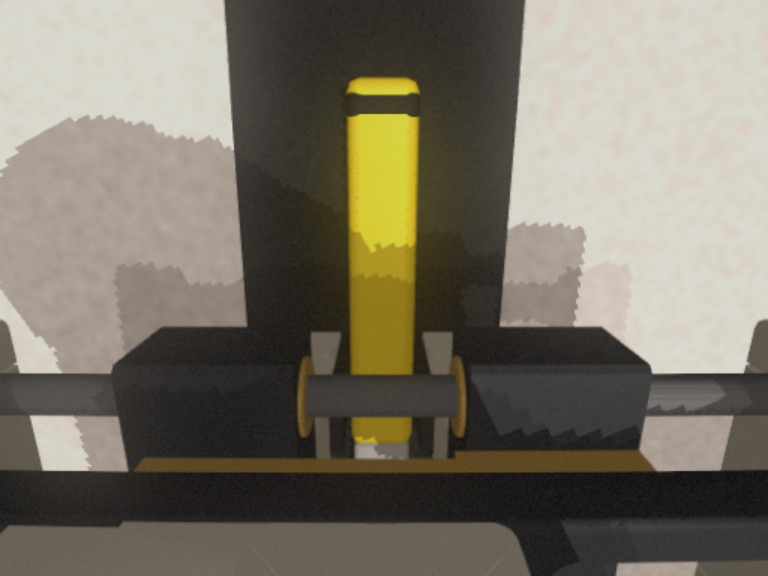

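In the grip view the handle is squarely held, edges at (348,417), centre (382,165). That gives a lateral camera bias of about 1.9 mm, so I'll partly compensate and descend in small steps, correcting on lateral force.

```bash
cat > a8.py <<'E'
from h import *
a=np.radians(65);u=np.array([np.cos(a),np.sin(a)]);v=np.array([-u[1],u[0]])
g=np.array([.3900,-.3453]);D=np.array([.2138,.0180])-.0012*v
p=g+D
robot.servo_line([*p,.105],speed=.15)
robot.servo_line([*p,.078],speed=.08);robot.dwell(.3)
f0=np.array(robot.read_force());t0=np.array(robot.read_ft_torque());F()
for z in np.arange(.074,.0415,-.003):
    robot.servo_line([*p,max(z,.0418)],speed=.03);robot.dwell(.1)
    f=np.array(robot.read_force())-f0;t=np.array(robot.read_ft_torque())-t0
    print(round(z,3),'f u,v,z',np.round([f[:2]@u,f[:2]@v,f[2]],1),'t u,v,z',np.round([t[:2]@u,t[:2]@v,t[2]],2),np.round(robot.read_position()[2],4))
    if abs(f[2])>15 or np.hypot(*f[:2])>15: break
E
python3 a8.py
```

```text
t 45.2 F [-0.3  0.3 -3.5] grip 0.248 ff 30.0 p [ 0.6051 -0.3279  0.0784]
0.074 f u,v,z [-0.3 -0.2  0.5] t u,v,z [ 0.02  0.   -0.05] 0.0739
0.071 f u,v,z [-0.3 -0.7 -0.6] t u,v,z [ 0.03  0.07 -0.06] 0.0709
0.068 f u,v,z [ 0.5 -0.5 -0.4] t u,v,z [ 0.06 -0.04  0.03] 0.068
0.065 f u,v,z [-0.8 -1.5  0. ] t u,v,z [ 0.02 -0.    0.01] 0.0649
0.062 f u,v,z [ 0.  -0.7 -0.5] t u,v,z [ 0.02 -0.03 -0.09] 0.0619
0.059 f u,v,z [-0.2 -0.6  0.3] t u,v,z [-0.    0.02  0.02] 0.059
0.056 f u,v,z [-0. -0.  0.] t u,v,z [ 0.01 -0.   -0.  ] 0.0559
0.053 f u,v,z [-0.5 -0.7 -0.4] t u,v,z [-0.02  0.01 -0.03] 0.0529
0.05 f u,v,z [-1.  -0.1 -0.3] t u,v,z [0.12 0.31 0.02] 0.0498
0.047 f u,v,z [-1.3 -0.7 -1.2] t u,v,z [0.15 0.37 0.01] 0.0469
0.044 f u,v,z [-0.9 -0.7 -1.1] t u,v,z [ 0.17  0.33 -0.02] 0.0439
```

```bash
cat > sw.py <<'E'
from h import *
import json,os
Cfg=json.load(open('C.json')) if os.path.exists('C.json') else None
def swing(C,r,phi0,phi1,z,step=7,speed=.08,lim=25,f0=None,verb=True):
    n=max(1,int(np.ceil(abs(phi1-phi0)/step)));out=[]
    for i,ph in enumerate(np.linspace(phi0,phi1,n+1)[1:]):
        a=np.radians(ph);e=np.array([np.cos(a),np.sin(a)]);t=np.array([-e[1],e[0]])
        robot.servo_line([*(C+r*e),z],R(ph-90),speed=speed)
        f=np.array(robot.read_force())-f0;out.append((ph,f[:2]@e,f[:2]@t,f[2],robot.read_ft_torque()[2]))
        if verb: print(np.round(out[-1],1))
        if np.linalg.norm(f)>lim: print('LIMIT');return ph
    return phi1
E
python3 - <<'E'
from sw import *
p=np.array(robot.read_position());a=np.radians(65);u=np.array([np.cos(a),np.sin(a)])
g=np.array([.3900,-.3453])+np.array([.2138,.0180])-.0012*np.array([-u[1],u[0]])
C=g+.1*u;print(C)
f0=np.array([-.3,.3,-3.5])
robot.servo_line([*g,.0418],speed=.03);robot.dwell(.2);F();print(robot.read_ft_torque().round(2))
swing(C,.1,245,196,.0418,f0=f0)
F()
c=cam('wrist');save(c,'sw1');c=cam('scene');cv2.imwrite('pics/sc1.png',cv2.resize(c['im'][150:260,130:290,::-1],None,fx=4,fy=4,interpolation=cv2.INTER_CUBIC))
E
```

```text
[ 0.6471494  -0.23717636]
t 49.5 F [-0.8 -1.1 -3.7] grip 0.248 ff 30.0 p [ 0.605  -0.3278  0.0419]
[-0.19 -0.03 -0.03]
[ 2.38e+02 -1.00e-01  1.40e+00 -9.00e-01 -1.00e-01]
[ 2.31e+02  7.00e-01  1.10e+00 -1.00e-01 -1.00e-01]
[ 2.24e+02  5.00e-01  1.60e+00 -6.00e-01 -1.00e-01]
[ 2.17e+02  5.00e-01  1.40e+00 -2.00e-01  0.00e+00]
[210.    1.5   1.7   0.8  -0. ]
[ 2.03e+02  8.00e-01  1.80e+00  6.00e-01 -1.00e-01]
[ 1.96e+02  1.00e+00  2.40e+00  7.00e-01 -1.00e-01]
t 51.6 F [-0.6 -2.3 -2.8] grip 0.249 ff 30.0 p [ 0.5515 -0.2651  0.0419]
```

View pics/sc1.png

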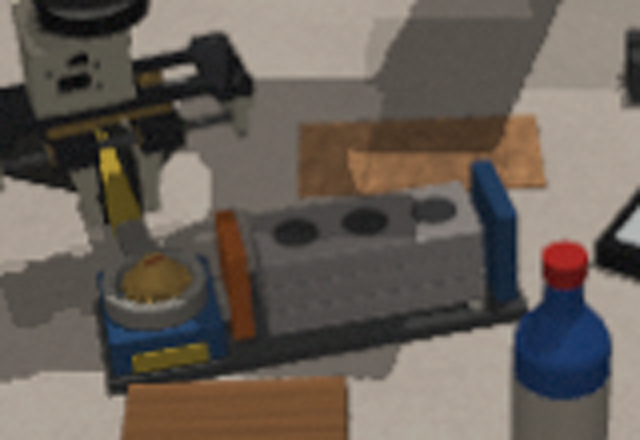

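The crop shows the ring seated round the nut (152,280) and jaw (235,275) still off the stack; about 2 N of tangential resistance says it is driving. I'll continue strokes while tracking the jaw in the scene camera.

```bash
cat >> sw.py <<'E'
def jaw(c):
    P=cloud(c);H,S,V=[x.astype(int) for x in cv2.split(cv2.cvtColor(c['im'],cv2.COLOR_RGB2HSV))]
    a=np.radians(99.2);d=np.array([np.cos(a),np.sin(a)]);r=P[...,:2]-[.6465,-.236]
    y=r@d;x=r@np.array([d[1],-d[0]])
    m=(H>4)&(H<18)&(S>140)&(P[...,2]>.06)&(P[...,2]<.095)&(abs(x)<.04)&(y>.025)&(y<.09)
    return np.median(y[m])*1000,m.sum()
E
cat > a9.py <<'E'
from sw import *
import pickle
j0=jaw(pickle.load(open('scene0.pkl','rb')));print('j0',j0)
C=np.array([.64715,-.23718]);f0=np.array([-.3,.3,-3.5])
print('now',jaw(cam('scene')))
swing(C,.1,196,163,.0418,f0=f0);print('j',jaw(cam('scene')))
swing(C,.1,163,255,.0418,f0=f0,step=12,speed=.12)
swing(C,.1,255,163,.0418,f0=f0,step=12);print('j',jaw(cam('scene')));F()
E
python3 a9.py
```

```text
j0 (np.float64(47.586383574148186), np.int64(87))
now (np.float64(50.09744729843036), np.int64(95))
[189.4   1.1   2.1   1.   -0. ]
[ 1.828e+02  2.500e+00  2.600e+00  1.800e+00 -1.000e-01]
[ 1.762e+02  2.700e+00  2.800e+00  8.000e-01 -1.000e-01]
[169.6   3.3   2.9   1.   -0. ]
[163.    4.1   2.2   2.4  -0. ]
j (np.float64(52.025681539508795), np.int64(89))
[174.5   2.2  -0.6   0.5   0.2]
[ 1.86e+02  2.80e+00 -8.00e-01  2.20e+00  1.00e-01]
[1.975e+02 1.900e+00 8.000e-01 2.000e-01 1.000e-01]
[209.    3.5   0.7   1.    0. ]
[220.5   2.   -0.6   0.7   0. ]
[232.    1.9   0.5   0.9  -0. ]
[243.5   1.2   0.4   1.   -0. ]
[255.    1.2   0.6   1.    0. ]
[ 2.435e+02  1.300e+00  1.000e-01 -5.000e-01 -0.000e+00]
[232.    0.5   1.6  -0.8  -0. ]
[220.5   0.3   1.    0.7  -0. ]
[209.    0.7   1.4   0.4  -0. ]
[197.5   2.    1.2   0.7   0. ]
[186.    2.8   1.7   1.8   0. ]
[ 1.745e+02  3.000e+00  2.400e+00  1.800e+00 -1.000e-01]
[ 1.63e+02  4.20e+00  1.90e+00  3.50e+00 -1.00e-01]
j (np.float64(56.72796722338453), np.int64(94))
t 59.3 F [-5.4 -0.1 -0.2] grip 0.244 ff 30.0 p [ 0.5508 -0.2082  0.0415]
```

```bash
cat > a10.py <<'E'
from sw import *
C=np.array([.64715,-.23718]);f0=np.array([-.3,.3,-3.5])
for k in range(2):
    swing(C,.1,163,255,.0416,f0=f0,step=12,speed=.12,verb=False)
    e=swing(C,.1,255,163,.0416,f0=f0,step=12,lim=14,verb=k==1);print('j',jaw(cam('scene')));F()
c=cam('scene');cv2.imwrite('pics/sc2.png',cv2.resize(c['im'][150:260,130:290,::-1],None,fx=4,fy=4,interpolation=cv2.INTER_CUBIC))
E
python3 a10.py
```

```text
j (np.float64(61.598077343855), np.int64(94))
t 65.4 F [-6.2 -0.4  1.6] grip 0.251 ff 30.0 p [ 0.5506 -0.2082  0.0413]
[ 2.435e+02  9.000e-01  1.900e+00  1.000e-01 -1.000e-01]
[ 2.32e+02  3.00e-01  1.70e+00  4.00e-01 -2.00e-01]
[ 2.205e+02  4.000e-01  2.500e+00  1.000e-01 -1.000e-01]
[ 2.09e+02  6.00e-01  2.30e+00 -2.00e-01 -1.00e-01]
[197.5   1.5   2.7   0.6  -0.2]
[ 1.86e+02  2.40e+00  3.30e+00  1.40e+00 -1.00e-01]
[174.5   1.5   2.8   1.3  -0.2]
[ 1.63e+02  5.30e+00  5.70e+00  4.10e+00 -1.00e-01]
j (np.float64(66.2596676441722), np.int64(94))
t 71.4 F [-6.3 -3.4  0.1] grip 0.248 ff 30.0 p [ 0.5502 -0.2084  0.0413]
```

View pics/sc2.png

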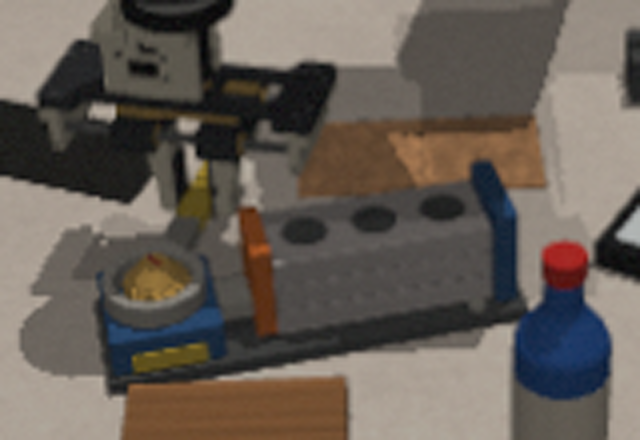

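The crop shows the jaw (258,270) up against the stack and the stack on the stop. One short confirming stroke with a low force limit, then the wrench goes back.

```bash
cat > a11.py <<'E'
from sw import *
C=np.array([.64715,-.23718]);f0=np.array([-.3,.3,-3.5])
swing(C,.1,163,205,.0416,f0=f0,step=10,speed=.12,verb=False)
e=swing(C,.1,205,163,.0416,f0=f0,step=3,lim=13);print('j',jaw(cam('scene')));F()
robot.dwell(.3)
# relax and return to fitting angle, lift, carry to mat
swing(C,.1,e,245,.0416,f0=f0,step=10,speed=.12,verb=False);print('j',jaw(cam('scene')))
p=np.array(robot.read_position())
robot.servo_line([*p[:2],.06],speed=.04);F()
robot.servo_line([*p[:2],.105],speed=.08);F();print('j',jaw(cam('scene')))
g=[.3900,-.3453]
robot.servo_line([*g,.09],speed=.15);robot.servo_line([*g,.0065],speed=.06);F()
robot.move_gripper(.5);robot.servo_line([*g,.15],speed=.15)
robot.goto([.40,-.10,.35],R(near(-10)))
robot.dwell(.2)
c=cam('scene');save(c,'end_s');print('j',jaw(c))
E
python3 a11.py
```

```text
[202.    1.7  -0.6  -0.6   0. ]
[ 1.99e+02  5.00e-01  0.00e+00 -2.00e-01  1.00e-01]
[196.    0.8  -0.3   1.1   0. ]
[193.    1.4   0.2   0.3   0. ]
[ 1.9e+02  1.6e+00  3.5e+00 -1.1e+00 -1.0e-01]
[1.87e+02 4.30e+00 7.40e+00 9.00e-01 1.00e-01]
[184.    4.9  11.6   0.5   0.3]
[181.    4.   16.5   0.7   0.3]
LIMIT
j (np.float64(66.0302537452358), np.int64(97))
t 75.0 F [ -4.4 -15.9  -2.5] grip 0.248 ff 30.1 p [ 0.5462 -0.2416  0.0419]
j (np.float64(65.972140320963), np.int64(93))
t 78.2 F [-0.1  0.  -3.7] grip 0.249 ff 30.0 p [ 0.6047 -0.3272  0.0601]
t 78.9 F [ 0.5  0.2 -4.8] grip 0.248 ff 30.0 p [ 0.6049 -0.3273  0.105 ]
j (np.float64(65.88908386734792), np.int64(93))
t 82.1 F [-0.6 -0.3 -3.9] grip 0.246 ff 30.0 p [ 0.3903 -0.3454  0.0069]
j (np.float64(66.06164320678351), np.int64(92))
```

View pics/end_s.png

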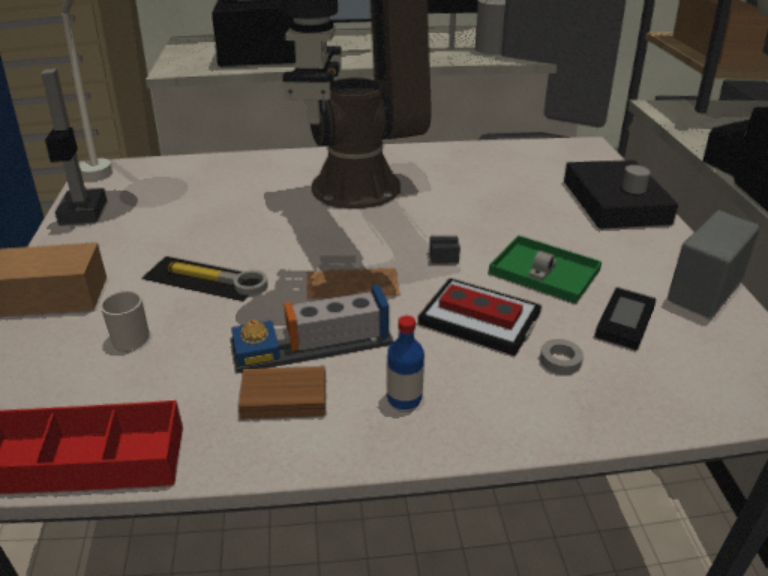

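The final view shows everything in place:
- Part upright in the tray (543,263).
- Red plate centred on the stage (480,305).
- Three greys square between jaw (291,325) and stop (380,310).
- Wrench along its mat (205,277).
- Bystanders unmoved.

The nut was on its hard stop: 16 N at the handle and the jaw no longer moving.

```bash
python3 -c "
from h import *
F();print(robot.job_done())"
```

```text
t 85.2 F [-0.8  0.1 -0. ] grip 0.499 ff 0.0 p [ 0.4    -0.1005  0.3493]
the job is handed in; nothing more can be done
None
```

The job is finished and handed in at 85 s of 208 s; the hand-in call gave no verdict, but the last pictures show the steel part upright in the tray, the red plate in the middle of the stage, the three grey plates square in the clamp with the jaw home, and the wrench back along its mat.

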